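# Seat the tube block on its parallels in the vise

## Robot

A 6-joint arm with a two-finger parallel gripper is mounted at the origin on the work surface. World frame = base frame: x ahead of the robot, y to its left, z up, the work surface at z = 0. Lengths are in m, angles in rad, forces in N, time in s.
With the tool pointing down it reaches from about 0.3 to 0.95 m from the base axis. Payload 3.1 kg.
Tool frame: the origin (TCP) lies between the finger pads; the fingertips stand 11 mm ahead of it and the grasp point (between the pads) lies 8 mm behind it; x points along the fingers, z is the direction in which the jaws open and shut, and the axes are right-handed (so a half turn about x gives the same grasp; the last joint's range is limited). The gripper opens to 85 mm and grips with 20 to 120 N. Pads are 22 mm wide; open, the fingers measure 114 mm over their backs; the gripper's body (76 mm by 85 mm) begins 54 mm behind the grasp point. The pads swing forward as they close: fully open they stand 13 mm farther back than shut.
Start: joints at [-1.27, 0.308, 1.634, -0, 1.2, -0.07], TCP at [0.226, -0.583, 0.214] pointing down, gripper open.
Joint ranges: [-3.06, 3.06], [-0.79, 1.96], [0.05, 2.63], [-1.19, 4.34], [0.05, 2.64], [-2.94, 2.94]. Speed limits (rad/s): [2.79, 2.79, 3.14, 3.14, 3.14, 3.14].

## Interface

Orientations are given as a unit quaternion [w, x, y, z].
In Python, from workcell import env gives the robot as it stands.
- The arm moves only by the tool apply_moves, never from a script. Its argument "series" is a list of rows, each an object of numbers: "claw": the closure in counts, from 0 (fully open) to 255 (shut); "tx", "ty", "tz": the shift along the tool's x, y, z in m; "roll": the turn about the tool's x in rad. In form: [{"claw": .., "tx": .., "ty": .., "tz": .., "roll": ..}, ...]. A call has 1 to 8 rows; each row is the pose to reach, as a shift and turn from the pose commanded when the call began, along the tool's axes at that moment; what a row does not reach only later rows make up. A row lasts 1/8 s, in which the tool goes at most 62.5 mm and 10.7 degrees, less where a joint would pass 70% of its speed; a pose out of reach is approached as far as the arm can. A call with a gripper value outside its range is refused whole. The fingers move at their own pace and stop on an object; "newtons" is the grip in N (left out, the last holds). Time passes only in rows, so rows that repeat a pose let the fingers close. It gives the time, the measured TCP pose, the force and the opening at its end, in the units of the state.
- env.get_obs(): the state, without advancing time (a new reading comes with each control period).
- env.read_camera(name): name is "side" or "top"; returns the picture (400x640x3 uint8, blue, green, red); there is no depth.
- env.camera_params(name): a dict with "fov_y" (degrees; the focal length in pixels is half the picture's height over the tangent of half this angle, whatever the lens; pixels are square), "cx", "cy" (the principal point, pixels), "distortion" ([k1, k2, p1, p2, k3] as OpenCV has them; the pictures are not rectified), "R" (3x3) and "t" (3): a world point X has camera coordinates R X + t. Camera axes: x right, y down, z forward; pixel columns grow to the right and rows downward; lengths in m; the calibration is good to about 2 mm. A picture is of the moment at which its call begins. camera_params takes no time and is no camera call.
- env.finish_job(): hands the job in, once; it reports no verdict.
The state is a dict: "clock": time; "q": joint angles; "joint_velocities": joint speeds; "joint_torque": joint torques, N m; "tcp_pos": TCP position; "eef_rot": TCP orientation; "force": force on the tool from outside, world axes, zero at the start; "torque": the same for the moment, N m; "grip_width": opening from 0.0 (shut) to 1.0 (fully open).
Only numpy, scipy, OpenCV 4.12 (cv2) and the standard library are available. Lean on these libraries where they do the work, as an engineer would, in place of code of your own. Each camera call takes 0.05 s, during which the arm holds its last target. There are 200 camera calls.

## Task

The aluminium tube block in the vise sits high and cocked, and the steel strip under its raised side has slid out: push that strip back in until its ends are level with the other strip's. Then press or tap the block down from above, gently and on both sides, until it is level and traps both strips firmly. Last, hand off the block, lightly nudge the end of the strip you moved, along its length, to prove it no longer slides, then let go; leave everything else on the bench alone.

Things in the scene. Friction and masses are not known exactly. Their poses are not given: they have to be found in the camera images.
- vise: Low vise on a plywood foot (x -105 to 165 mm, y -85 to 85, top at z = 8 mm), fixed. Origin on its centre line at the foot, 0 to 8 mm above the bench (varies). z up; jaws run along its y: fixed jaw on the -x side, screw jaw on the +x side, screw and T-handle reaching out to x = 145 mm. Jaws: y -50 to 50 mm, inner faces at x = -43 and 43 mm, 22 mm thick, tops at z = 71 mm.
- bed (a point): Centre of the vise's flat bed, at z = 30 mm in the vise frame; the bed reaches y = -65 to 65 mm. The vise's axes.
- block: Aluminium tube block 80 mm (x) by 90 mm (y) by 40 mm high, wells drawn in a flat top, held between the jaws by friction. Origin at the centre of its underside. Seated: underside at z = 46 mm in the vise frame (it gives up to 1 mm), top at 86. Starts 3.5 to 6 mm high, tilted 0.03 to 0.06 rad with its +x (screw jaw) side raised. It only moves up and down and rocks about a line along y through its underside, and stays where it is left.
- press_screw (a point): Point on the block's top, 30 mm to the screw-jaw (+x) side of its centre: a good place to press that side. About 6 to 12 N moves the block. Once it meets the strips it turns hard: about 20 N here, then about 20 N on the other side, traps both strips for good; a press at the middle alone may leave one loose. Over 40 N, even for a moment, would mark the block.
- press_fixed (a point): The like point on the block's top, 30 mm to the fixed-jaw (-x) side of its centre.
- parallel_fixed: Steel parallel strip 14 mm (x) by 150 mm (y) by 16 mm high, standing on the vise bed along the fixed jaw, at x = -30 mm in the vise frame, y within 4 mm of 0, both ends 25 mm out past the jaws. Origin at the centre of its underside. Loose until the block sits on it.
- parallel_loose: Twin of the other strip, on the bed along the screw jaw at x = 30 mm in the vise frame, slid out 28 to 48 mm towards the vise's +y end. Origin at the centre of its underside. Loose, it slides at 1 to 2 N; trapped, it withstands a light nudge of 3 to 4 N on its end.
- dish_stack: Bystander, leave alone: stack of four covered culture dishes, 92 mm across, 60 mm high. Origin at the centre of its underside.
- dish_pair: Bystander, leave alone: two stacked covered culture dishes, 92 mm across, 31 mm high. Origin at the centre of its underside.
- tip_box: Bystander, leave alone: pipette tip box 85 x 120 x 70 mm. Origin at the centre of its underside.
- sample_jar: Bystander, leave alone: jar with a black cap, 60 mm across, 75 mm high. Origin at the centre of its underside.
- wash_bottle: Bystander, leave alone: white bottle, 66 mm across, 170 mm high. Origin at the centre of its underside.
- spare_parallel: Bystander, leave alone: a shorter spare steel strip, 110 x 10 x 14 mm, lying on the bench, not needed. Origin at the centre of its underside.
- burner: Bystander, leave alone: gas burner, foot 80 mm across, 130 mm high. Origin at the centre of its underside.
- mallet: Bystander, leave alone: small hammer lying on the bench; not needed. Origin in its handle.

How it is judged:
By the outcome, as a careful person would: the job done as asked, in the order asked, and still so for the second after the job is handed in, with the robot touching nothing.
It also fails if it takes over 64 s, if anything falls off the work surface, if the arm or the gripper's body presses on something with over 40 N, if the wrist force passes 120 N, or if a joint passes its speed limit or range.

## Working session

There is one attempt and no reset: what is moved stays moved. The work goes in short steps, Python scripts to look and compute and a tool call to move; the robot and the scene stay as the last step left them, time stands still between calls to the robot, and variables do not carry over. Pictures are saved under pics/ and viewed, about 8 in all and at most 12, crops included, and the job is handed in when it is done.

Besides the shell and the picture viewer there is one more tool, called after ">>>" by a JSON object that holds its "method" and its "body". apply_moves: Moves the arm, as the interface text tells. Its arguments: {"type":"object","properties":{"series":{"type":"array"},"newtons":{"type":"number"}},"required":["series"]}

```bash
mkdir -p pics
python3 - <<'E'
from workcell import env
import cv2
o=env.get_obs();print({k:o[k] for k in('clock','tcp_pos','eef_rot','force','grip_width')})
for n in('side','top'):
    cv2.imwrite(f'pics/{n}0.png',env.read_camera(n));print(n,env.camera_params(n))
E
```

```text
{'clock': 0.0, 'tcp_pos': array([ 0.22617349, -0.58170827,  0.21313853]), 'eef_rot': array([ 0.5829605 ,  0.39976243,  0.58423611, -0.39876712]), 'force': array([ 0.45037864,  0.05220467, -0.33178293]), 'grip_width': 0.9978912112521151}
side {'fov_y': 45.78920124070047, 'cx': 318.5067055289096, 'cy': 190.79128540781932, 'distortion': array([-0.07389108,  0.        ,  0.        ,  0.        ,  0.        ]), 'R': array([[-0.73135769, -0.68152055,  0.02541005],
       [-0.40900604,  0.40849131, -0.81599565],
       [ 0.54573802, -0.60717756, -0.57749929]]), 't': array([0.33825733, 0.30564418, 1.15286416])}
top {'fov_y': 46.16568187194484, 'cx': 319.6727771333711, 'cy': 196.62247035394836, 'distortion': array([-0.11742432,  0.        ,  0.        ,  0.        ,  0.        ]), 'R': array([[-0.00768022, -0.99976157, -0.02044077],
       [-0.98631526,  0.01094037, -0.16450688],
       [ 0.16469128,  0.01889759, -0.98616412]]), 't': array([-0.02940067,  0.54107476,  1.31213028])}
```

View pics/top0.png

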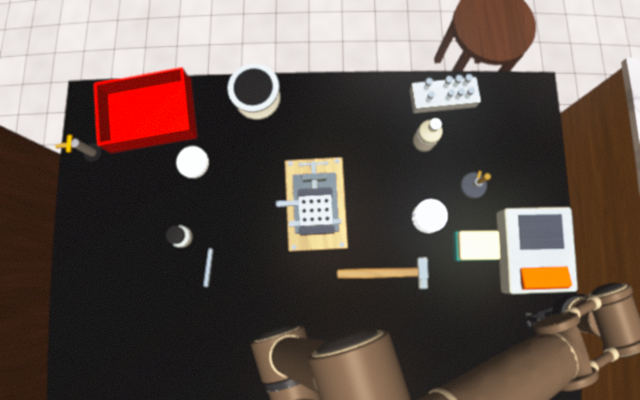

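View pics/side0.png

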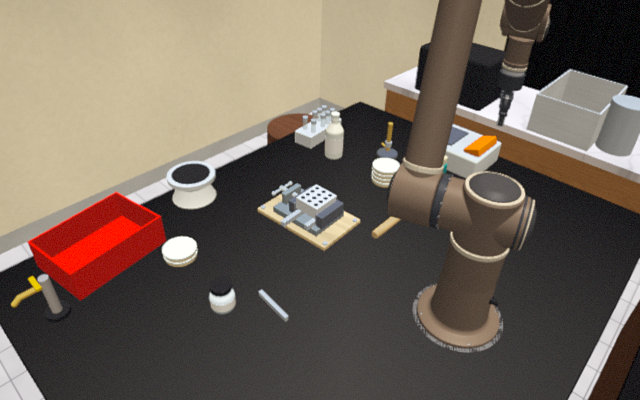

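The top view shows the vise around (316,203) with the screw pointing up (+x world). The loose strip sticks out to the left (+y) at about (278,204). The side view shows the vise around (308,210), with the strip's end near (283,222). Next I'll enlarge both.

Run:
```python
import cv2
a=cv2.imread('pics/top0.png')[150:256,262:362];b=cv2.imread('pics/side0.png')[165:255,245:375]
cv2.imwrite('pics/ct0.png',cv2.resize(a,None,fx=5.6,fy=5.6,interpolation=cv2.INTER_CUBIC))
cv2.imwrite('pics/cs0.png',cv2.resize(b,None,fx=6,fy=6,interpolation=cv2.INTER_CUBIC))
```

```text
(no output)
```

View pics/ct0.png

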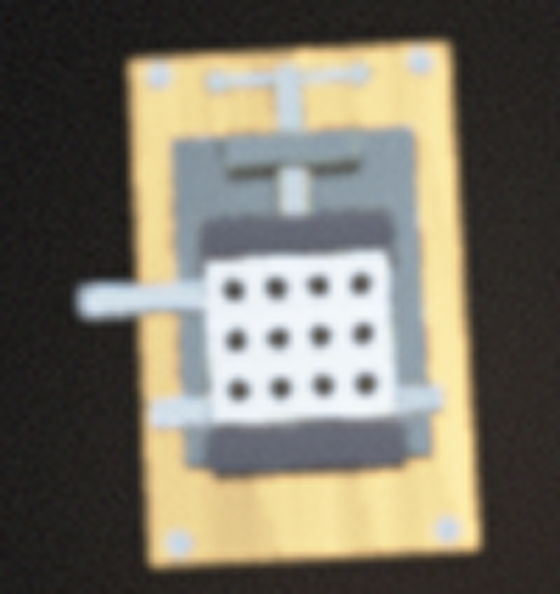

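View pics/cs0.png

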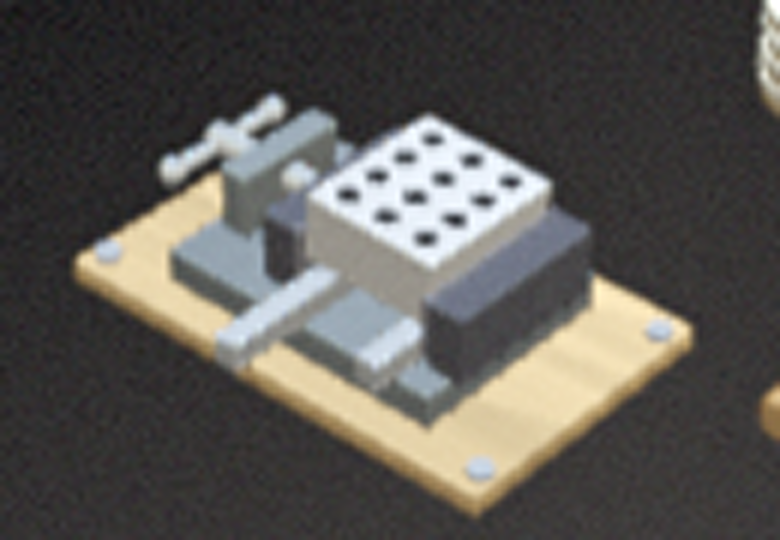

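The crops show these positions, in crop pixels:
- **Foot corners:** top (128,58), (450,40), (482,550) and (150,568).
- **Loose strip end:** top (77,284)–(80,318), side (216,337)–(243,349).
- **Block top corners:** clear in both views.

I'll fit the whole model to these.

```bash
cat > fit.py <<'E'
import numpy as np,cv2
from scipy.optimize import least_squares
from workcell import env
P={n:env.camera_params(n) for n in('side','top')}
def proj(n,X):
    p=P[n];f=200/np.tan(np.radians(p['fov_y']/2));K=np.array([[f,0,p['cx']],[0,f,p['cy']],[0,0,1]])
    return cv2.projectPoints(np.atleast_2d(X).astype(float),cv2.Rodrigues(p['R'])[0],p['t'],K,p['distortion'])[0][:,0]
def V(v,p):
    c,s=np.cos(v[3]),np.sin(v[3]);x,y,z=p
    return np.array([v[0]+c*x-s*y,v[1]+s*x+c*y,v[2]+z])
def pt(v,k):   # v: x y z yaw h tilt loose fixed
    t,a,b=k
    if t=='foot':return V(v,(a,b,.008))
    if t=='L':return V(v,(.030+a,v[6]+b,.046))
    if t=='F':return V(v,(-.030+a,v[7]+b,.046))
    c,s=np.cos(v[5]),np.sin(v[5]);return V(v,(c*a-s*.04,b,.046+v[4]+s*a+c*.04))
def fit(obs,x0,keys=range(8)):
    keys=list(keys)
    def full(q): v=np.array(x0,float);v[keys]=q[:len(keys)];return v
    def res(q):
        v=full(q);d={'side':q[-4:-2],'top':q[-2:]}
        r=[(proj(n,pt(v,k))[0]+d[n]-u) for n,k,u in obs]
        return np.r_[np.ravel(r),q[-4:]/1.5]
    s=least_squares(res,np.r_[np.array(x0)[keys],0,0,0,0],loss='soft_l1',x_scale=np.r_[np.full(len(keys),.01),1,1,1,1])
    J=s.jac;return full(s.x),s.x[-4:],np.sqrt(np.diag(np.linalg.inv(J.T@J)))*.4,res(s.x)[:-4].reshape(-1,2)
E
cat > f0.py <<'E'
from fit import *
T=lambda u,v:((np.array([u,v])+.5)/5.6-.5)+[262,150]
S=lambda u,v:((np.array([u,v])+.5)/6-.5)+[245,165]
A,B=.165,.085
o=[('top',k,T(*u)) for k,u in [(('foot',A,B),(128,58)),(('foot',A,-B),(450,40)),(('foot',-.105,-B),(482,550)),(('foot',-.105,B),(150,567)),
 (('L',.007,.075),(76,284)),(('L',-.007,.075),(79,316)),(('F',.007,.075),(150,402)),(('F',-.007,.075),(152,426)),(('F',.007,-.075),(440,385)),(('F',-.007,-.075),(443,409)),
 (('B',.04,.045),(205,261)),(('B',.04,-.045),(388,250)),(('B',-.04,-.045),(398,412)),(('B',-.04,.045),(213,422))]]
o+=[('side',k,S(*u)) for k,u in [(('foot',A,B),(75,261)),(('foot',-.105,B),(478,500)),(('foot',-.105,-B),(693,335)),
 (('L',.007,.075),(216,337)),(('L',-.007,.075),(243,349)),(('F',.007,.075),(357,354)),(('F',-.007,.075),(386,366)),
 (('B',.04,.045),(307,195)),(('B',-.04,.045),(432,269)),(('B',-.04,-.045),(552,185)),(('B',.04,-.045),(430,113))]]
v,d,sd,r=fit(o,[.5,0,.004,0,.005,.04,.038,0])
if __name__=='__main__':
    np.set_printoptions(precision=4,suppress=True)
    print(v,d,sd)
    for a,b in zip(o,r):print(a[0],a[1],b.round(2))
    print('Lend',V(v,(.03,v[6]+.075,.038)),'presses',pt(v,('B',.03,0)),pt(v,('B',-.03,0)))
E
python3 f0.py; python3 -c "
from workcell import env
from scipy.spatial.transform import Rotation as R
q=env.get_obs()['eef_rot'];print(R.from_quat(q[[1,2,3,0]]).as_matrix().round(4))"
```

```text
[ 0.4956 -0.0226  0.008   0.0456  0.0042  0.0257  0.0382  0.004 ] [ 0.0074  0.509  -0.0033 -0.291 ] [0.0015 0.0015 0.0024 0.0028 0.0011 0.0127 0.0008 0.0007 0.4315 0.5683
 0.5097 0.4853]
top ('foot', 0.165, 0.085) [0.34 0.26]
top ('foot', 0.165, -0.085) [-0.54  0.25]
top ('foot', -0.105, -0.085) [-0.6  -0.45]
top ('foot', -0.105, 0.085) [ 0.25 -0.31]
top ('L', 0.007, 0.075) [0.42 0.56]
top ('L', -0.007, 0.075) [ 0.07 -0.34]
top ('F', 0.007, 0.075) [-0.04 -0.43]
top ('F', -0.007, 0.075) [-0.19  0.17]
top ('F', 0.007, -0.075) [ 0.72 -0.3 ]
top ('F', -0.007, -0.075) [0.48 0.3 ]
top ('B', 0.04, 0.045) [-0.02  0.08]
top ('B', 0.04, -0.045) [-0.33  0.23]
top ('B', -0.04, -0.045) [-0.46  0.04]
top ('B', -0.04, 0.045) [-0.07  0.06]
side ('foot', 0.165, 0.085) [0.14 0.27]
side ('foot', -0.105, 0.085) [ 0.19 -0.01]
side ('foot', -0.105, -0.085) [ 0.4  -0.81]
side ('L', 0.007, 0.075) [-0.15 -0.23]
side ('L', -0.007, 0.075) [-1.11 -0.16]
side ('F', 0.007, 0.075) [-0.03  0.25]
side ('F', -0.007, 0.075) [-1.17  0.36]
side ('B', 0.04, 0.045) [0.28 0.03]
side ('B', -0.04, 0.045) [ 0.42 -0.44]
side ('B', -0.04, -0.045) [ 0.36 -0.26]
side ('B', 0.04, -0.045) [-0.01  0.73]
Lend [0.5204 0.0919 0.046 ] presses [ 0.5245 -0.0212  0.0989] [ 0.4646 -0.024   0.0973]
[[-6.000e-04  9.320e-01  3.623e-01]
 [ 2.000e-03  3.623e-01 -9.320e-01]
 [-1.000e+00  1.000e-04 -2.100e-03]]
```

The fit is consistent: residuals are 1.2 px or less, the strip end sits at z≈0.046, and the block is about 4 mm high and tilted with its +x side up. The loose strip is about 34 mm out compared with its twin. Now I'll compute the approach.

```bash
cat > go.py <<'E'
import sys,numpy as np
from f0 import v,V,env
from scipy.spatial.transform import Rotation as R
# args: target in vise frame (mm) x y, world z (mm) -> shift in tool axes, roll to align tool z with vise -y
a=[float(s)/1000 for s in sys.argv[1:]]
o=env.get_obs();q=o['eef_rot'];M=R.from_quat(q[[1,2,3,0]]).as_matrix()
w=V(v,(a[0],a[1],0));w[2]=a[2]
yaw=np.arctan2(M[1,2],M[0,2]);print('t',o['clock'],'tcp',o['tcp_pos'].round(4),'F',o['force'].round(2))
c,s=np.cos(v[3]),np.sin(v[3]);d=o['tcp_pos'][:2]-v[:2];print('in vise',(c*d[0]+s*d[1]).round(4),(-s*d[0]+c*d[1]).round(4))
print('target',w.round(4),'shift',(M.T@(w-o['tcp_pos'])).round(4),'roll',(yaw-(-np.pi/2+v[3])).round(4))
E
python3 go.py 30 150 200
```

```text
t 0.1 tcp [ 0.2262 -0.5818  0.2133] F [-0.55  0.09  1.12]
in vise -0.2946 -0.5464
target [0.5187 0.1287 0.2   ] shift [ 0.0145  0.5301 -0.5561] roll 0.3252
```

>>> {"method": "apply_moves", "body": {"series": [{"claw": 255, "tx": 0, "ty": 0.04, "tz": -0.042, "roll": 0.05}, {"claw": 255, "tx": 0, "ty": 0.08, "tz": -0.084, "roll": 0.1}, {"claw": 255, "tx": 0, "ty": 0.12, "tz": -0.126, "roll": 0.15}, {"claw": 255, "tx": 0, "ty": 0.16, "tz": -0.168, "roll": 0.2}, {"claw": 255, "tx": 0, "ty": 0.2, "tz": -0.21, "roll": 0.25}, {"claw": 255, "tx": 0, "ty": 0.24, "tz": -0.252, "roll": 0.3}, {"claw": 255, "tx": 0, "ty": 0.28, "tz": -0.294, "roll": 0.325}, {"claw": 255, "tx": 0, "ty": 0.32, "tz": -0.336, "roll": 0.325}], "newtons": 60}}

```text
clock: 1.1
tcp_pos: [0.4032, -0.1516, 0.2142]
eef_rot: [0.511, 0.489, 0.511, -0.489]
force: [1.1, -1.1, 0.1]
grip_width: -0.004
```

```bash
python3 go.py 30 150 200
```

```text
t 1.1 tcp [ 0.4032 -0.1516  0.2142] F [ 1.08 -1.06  0.13]
in vise -0.0982 -0.1247
target [0.5187 0.1287 0.2   ] shift [ 0.0143  0.1281 -0.2747] roll -0.0003
```

>>> {"method": "apply_moves", "body": {"series": [{"claw": 255, "tx": 0, "ty": 0.022, "tz": -0.046, "roll": 0}, {"claw": 255, "tx": 0, "ty": 0.044, "tz": -0.092, "roll": 0}, {"claw": 255, "tx": 0, "ty": 0.066, "tz": -0.138, "roll": 0}, {"claw": 255, "tx": 0, "ty": 0.088, "tz": -0.184, "roll": 0}, {"claw": 255, "tx": 0, "ty": 0.11, "tz": -0.23, "roll": 0}, {"claw": 255, "tx": 0.014, "ty": 0.128, "tz": -0.275, "roll": 0}, {"claw": 255, "tx": 0.06, "ty": 0.128, "tz": -0.275, "roll": 0}, {"claw": 255, "tx": 0.1, "ty": 0.128, "tz": -0.275, "roll": 0}]}}

```text
clock: 2.1
tcp_pos: [0.5178, 0.128, 0.1128]
eef_rot: [0.512, 0.488, 0.512, -0.488]
force: [0.0, -0.2, -0.5]
grip_width: 0.001
```

```bash
python3 go.py 30 150 54
python3 - <<'E'
from workcell import env
import cv2
b=env.read_camera('side')[125:245,220:380]
cv2.imwrite('pics/cs1.png',cv2.resize(b,None,fx=5,fy=5,interpolation=cv2.INTER_CUBIC))
E
```

```text
t 2.1 tcp [0.5178 0.128  0.1128] F [ 0.03 -0.15 -0.48]
in vise 0.0291 0.1494
target [0.5187 0.1287 0.054 ] shift [ 0.0588  0.001  -0.0006] roll 0.002
```

View pics/cs1.png

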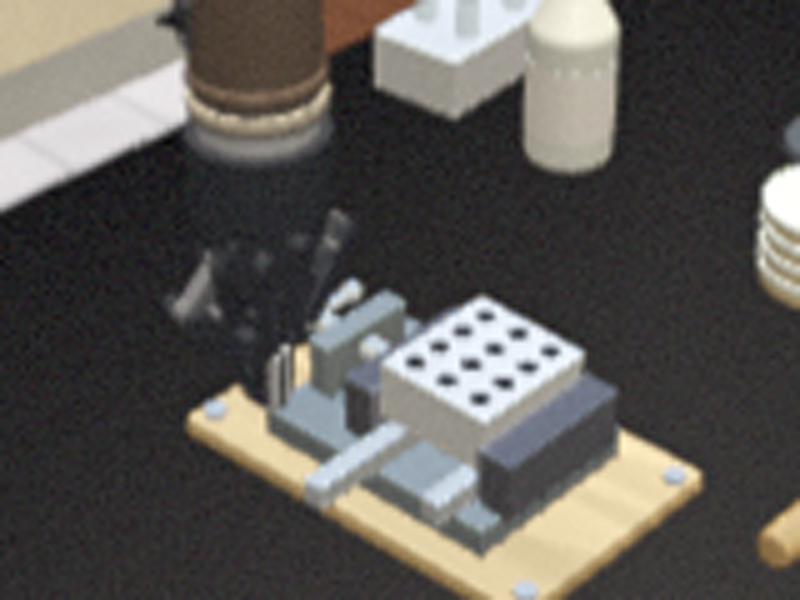

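The closed fingers hang at about (282,375), beyond the loose strip's end at (325,490) and in line with it. I'll descend and push in part-way, stopping short.

>>> {"method": "apply_moves", "body": {"series": [{"claw": 255, "tx": 0.03, "ty": 0.001, "tz": 0, "roll": 0}, {"claw": 255, "tx": 0.058, "ty": 0.001, "tz": 0, "roll": 0}, {"claw": 255, "tx": 0.058, "ty": 0.001, "tz": 0.01, "roll": 0}, {"claw": 255, "tx": 0.058, "ty": 0.001, "tz": 0.02, "roll": 0}, {"claw": 255, "tx": 0.058, "ty": 0.001, "tz": 0.028, "roll": 0}, {"claw": 255, "tx": 0.058, "ty": 0.001, "tz": 0.036, "roll": 0}, {"claw": 255, "tx": 0.058, "ty": 0.001, "tz": 0.043, "roll": 0}, {"claw": 255, "tx": 0.058, "ty": 0.001, "tz": 0.049, "roll": 0}]}}

```text
clock: 3.15
tcp_pos: [0.5216, 0.0777, 0.0566]
eef_rot: [0.511, 0.489, 0.511, -0.488]
force: [-0.2, 0.3, -0.7]
grip_width: -0.001
```

```bash
python3 go.py 30 93.5 54
python3 - <<'E'
from workcell import env
import cv2,numpy as np
b=env.read_camera('side')[165:245,255:375];a=env.read_camera('top')[150:256,262:362]
cv2.imwrite('pics/c2.png',np.hstack([cv2.resize(b,(480,320),interpolation=cv2.INTER_CUBIC)[:,:400],cv2.resize(a[10:90],(400,320),interpolation=cv2.INTER_CUBIC)]))
E
```

```text
t 3.15 tcp [0.5216 0.0777 0.0566] F [-0.18  0.34 -0.74]
in vise 0.0306 0.099
target [0.5213 0.0722 0.054 ] shift [ 0.0026 -0.0006  0.0055] roll -0.0
```

View pics/c2.png

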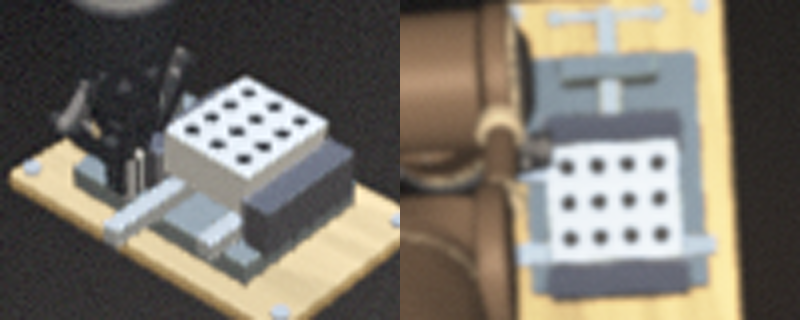

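The strip end is still at about (284,222) in the full side image, so it has not moved. The fingers show at about (288,212), passing beside or behind it. I'll check the projection.

Run:
```python
from f0 import *
from scipy.spatial.transform import Rotation as R
o=env.get_obs();M=R.from_quat(o['eef_rot'][[1,2,3,0]]).as_matrix()
for n,l in(('tip',(.011,0,0)),('tip+y',(.011,.011,.0145)),('tip-y',(.011,-.011,.0145)),('up',(-.02,0,0)),('b+y',(.011,.011,-.0145)),('b-y',(.011,-.011,-.0145))):
    X=o['tcp_pos']+M@l;p=proj('side',X)[0];print(n,X.round(4),p.round(1),'crop',((p-[255,165]+.5)*4).round(0),'up crop',((p-[225,165]+.5)*8).round(0))
print('Lend top',[proj('side',pt(v,k))[0].round(1) for k in(('L',.007,.075),('L',-.007,.075))])
b=env.read_camera('side');cv2.imwrite('pics/c3.png',cv2.resize(b[165:235,225:325],None,fx=8,fy=8,interpolation=cv2.INTER_CUBIC))
```

```text
tip [0.5215 0.0777 0.0454] [285.6 221. ] crop [124. 226.] up crop [489. 452.]
tip+y [0.5331 0.0637 0.0454] [286.3 217.1] crop [127. 210.] up crop [494. 421.]
tip-y [0.5111 0.0627 0.0454] [291.8 220.3] crop [149. 223.] up crop [538. 446.]
up [0.5215 0.0777 0.0764] [285.4 212.5] crop [124. 192.] up crop [487. 384.]
b+y [0.5318 0.0927 0.0454] [279.3 221.7] crop [ 99. 229.] up crop [439. 458.]
b-y [0.5098 0.0917 0.0454] [284.9 225. ] crop [121. 242.] up crop [483. 484.]
Lend top [array([280.4, 220. ]), array([284. , 222.1])]
```

View pics/c3.png

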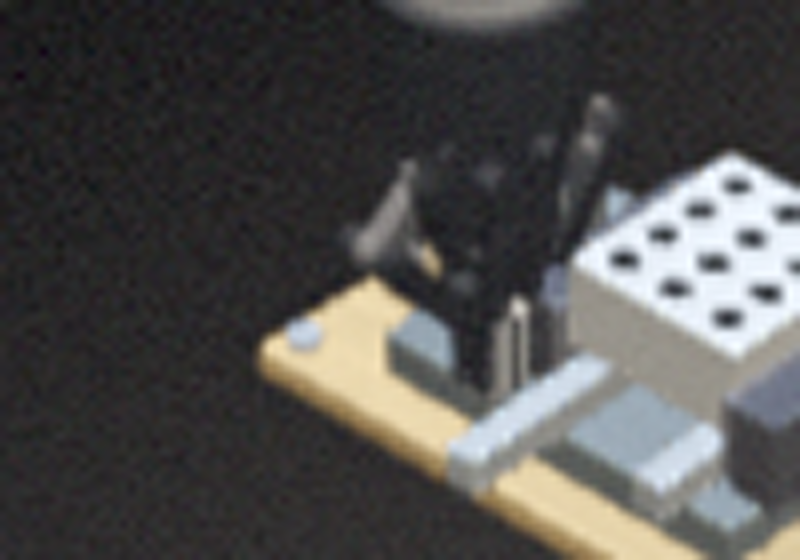

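Run:
```python
from f0 import *
print('cs1 -y seam tip pred',proj('side',[.5178-.011,.128,.1018])[0],'seen',(np.array([283,405])+.5)/5-.5+[220,125])
print('now -y seam tip pred',proj('side',[.5216-.011,.0777,.0456])[0],'seen >=',(np.array([510,393])+.5)/8-.5+[225,165])
print('top view: tcp axis at z .10,.15',proj('top',[[.5216,.0777,.1],[.5216,.0777,.15],[.5216,.035,.15]]))
print('cam side at',-P['side']['R'].T@P['side']['t'])
# ray of the seen cs1 tip
u=(np.array([283,405])+.5)/5-.5+[220,125]
for x in(.50,.52,.54,.56):
  s=least_squares(lambda q:proj('side',[x,q[0],q[1]])[0]-u,[.1,.1]).x;print(x,s)
```

```text
cs1 -y seam tip pred [275.6696579 215.5246764] seen [276.2 205.6]
now -y seam tip pred [288.19636267 222.62350474] seen >= [288.3125 213.6875]
top view: tcp axis at z .10,.15 [[278.89791594 200.59142718]
 [276.91210554 197.66635275]
 [292.86995664 197.49244038]]
cam side at [-0.25676438  0.80566957  0.90658741]
0.5 [0.13091998 0.14098714]
0.52 [0.1130875  0.12075362]
0.54 [0.09525501 0.1005201 ]
0.56 [0.07742252 0.08028658]
```

In both pictures the fingertips show about 9–10 px (about 24 mm) higher than nominal, while the lateral positions match. So the closed tips passed above the strip. I'll back off, go lower (safe above the foot under either reading) and push again part-way.

>>> {"method": "apply_moves", "body": {"series": [{"claw": 255, "tx": 0, "ty": 0, "tz": -0.025, "roll": 0}, {"claw": 255, "tx": 0, "ty": 0, "tz": -0.05, "roll": 0}, {"claw": 255, "tx": 0.012, "ty": 0, "tz": -0.05, "roll": 0}, {"claw": 255, "tx": 0.024, "ty": 0, "tz": -0.05, "roll": 0}, {"claw": 255, "tx": 0.024, "ty": 0, "tz": -0.04, "roll": 0}, {"claw": 255, "tx": 0.024, "ty": 0, "tz": -0.03, "roll": 0}, {"claw": 255, "tx": 0.024, "ty": 0, "tz": -0.02, "roll": 0}, {"claw": 255, "tx": 0.024, "ty": 0, "tz": -0.011, "roll": 0}]}}

```text
clock: 4.3
tcp_pos: [0.5214, 0.0881, 0.0328]
eef_rot: [0.511, 0.489, 0.511, -0.488]
force: [0.4, -0.0, 0.1]
grip_width: -0.001
```

```bash
python3 go.py 30 93.5 32
python3 - <<'E'
from workcell import env
import cv2
b=env.read_camera('side');cv2.imwrite('pics/c4.png',cv2.resize(b[165:240,225:325],None,fx=8,fy=8,interpolation=cv2.INTER_CUBIC))
E
```

```text
t 4.3 tcp [0.5214 0.0881 0.0328] F [ 0.44 -0.04  0.1 ]
in vise 0.0308 0.1094
target [0.5213 0.0722 0.032 ] shift [ 0.0008 -0.0008  0.0159] roll -0.0008
```

View pics/c4.png

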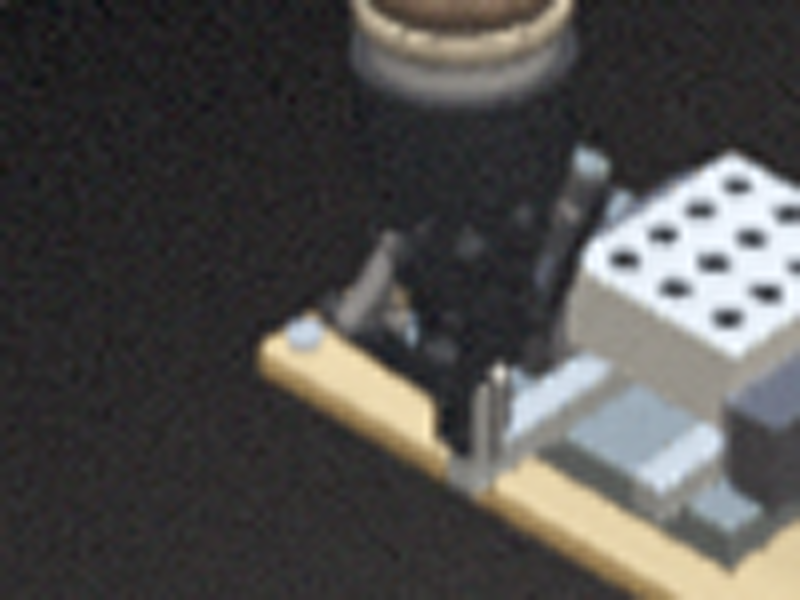

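The fingers at (485,465) now cover the strip's end but still sit just above it, and the strip end (470,485) is unmoved. The true tips are therefore about 27 mm above nominal. I'll back off, go 12 mm lower and push.

>>> {"method": "apply_moves", "body": {"series": [{"claw": 255, "tx": -0.003, "ty": -0.001, "tz": -0.025, "roll": 0}, {"claw": 255, "tx": 0, "ty": -0.001, "tz": -0.042, "roll": 0}, {"claw": 255, "tx": 0.006, "ty": -0.001, "tz": -0.042, "roll": 0}, {"claw": 255, "tx": 0.012, "ty": -0.001, "tz": -0.042, "roll": 0}, {"claw": 255, "tx": 0.012, "ty": -0.001, "tz": -0.032, "roll": 0}, {"claw": 255, "tx": 0.012, "ty": -0.001, "tz": -0.022, "roll": 0}, {"claw": 255, "tx": 0.012, "ty": -0.001, "tz": -0.012, "roll": 0}, {"claw": 255, "tx": 0.012, "ty": -0.001, "tz": -0.003, "roll": 0}]}}

```text
clock: 5.35
tcp_pos: [0.52, 0.0915, 0.0206]
eef_rot: [0.511, 0.489, 0.511, -0.488]
force: [-0.2, 3.1, 0.0]
grip_width: -0.005
```

```bash
python3 go.py 30 93.5 20
python3 - <<'E'
from workcell import env
import cv2
b=env.read_camera('side');cv2.imwrite('pics/c5.png',cv2.resize(b[165:240,225:325],None,fx=8,fy=8,interpolation=cv2.INTER_CUBIC))
E
```

```text
t 5.35 tcp [0.52   0.0915 0.0206] F [-0.24  3.13  0.02]
in vise 0.0296 0.1129
target [0.5213 0.0722 0.02  ] shift [0.0006 0.0004 0.0194] roll -0.0009
```

View pics/c5.png

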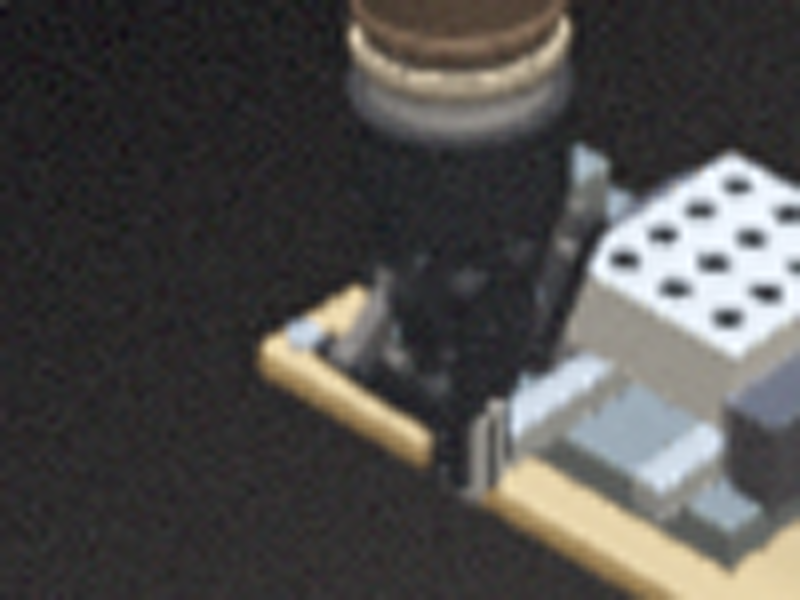

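Contact: Fy is about 3 N and the fingers sit against the strip's end at (480,480). By my pixel estimate the gripper's outer links clear the block top by several mm; I'll rise 3 mm for margin and push on slowly.

>>> {"method": "apply_moves", "body": {"series": [{"claw": 255, "tx": -0.003, "ty": 0, "tz": 0.002, "roll": 0}, {"claw": 255, "tx": -0.003, "ty": 0, "tz": 0.004, "roll": 0}, {"claw": 255, "tx": -0.003, "ty": 0, "tz": 0.006, "roll": 0}, {"claw": 255, "tx": -0.003, "ty": 0, "tz": 0.008, "roll": 0}, {"claw": 255, "tx": -0.003, "ty": 0, "tz": 0.01, "roll": 0}, {"claw": 255, "tx": -0.003, "ty": 0, "tz": 0.012, "roll": 0}]}}

```text
clock: 6.15
tcp_pos: [0.5204, 0.0803, 0.0234]
eef_rot: [0.511, 0.488, 0.511, -0.488]
force: [0.5, 1.7, 0.1]
grip_width: -0.002
```

```bash
python3 go.py 30 94 24
```

```text
t 6.15 tcp [0.5204 0.0803 0.0234] F [0.49 1.65 0.13]
in vise 0.0295 0.1016
target [0.5213 0.0727 0.024 ] shift [-0.0006  0.0005  0.0076] roll 0.0003
```

>>> {"method": "apply_moves", "body": {"series": [{"claw": 255, "tx": 0, "ty": 0, "tz": 0.002, "roll": 0}, {"claw": 255, "tx": 0, "ty": 0, "tz": 0.004, "roll": 0}, {"claw": 255, "tx": 0, "ty": 0, "tz": 0.006, "roll": 0}, {"claw": 255, "tx": 0, "ty": 0, "tz": 0.007, "roll": 0}]}}

```text
clock: 6.65
tcp_pos: [0.5207, 0.073, 0.0234]
eef_rot: [0.511, 0.488, 0.511, -0.488]
force: [-0.4, 1.7, 0.7]
grip_width: 0.001
```

```bash
python3 go.py 30 94 24
python3 - <<'E'
from workcell import env
import cv2,numpy as np
f=lambda im,s:cv2.resize(im,None,fx=s,fy=s,interpolation=cv2.INTER_CUBIC)
A=[env.read_camera('top') for _ in range(4)];a=np.mean(A,0).astype(np.uint8);b=env.read_camera('side')
cv2.imwrite('pics/top6.png',a)
c=np.zeros((560,790,3),np.uint8);x=f(a[190:230,325:350],14);c[:560,:350]=x;y=f(b[170:238,255:318],7);c[:476,350:350+441]=y[:, :440];cv2.imwrite('pics/c6.png',c)
E
```

```text
t 6.65 tcp [0.5207 0.073  0.0234] F [-0.41  1.71  0.72]
in vise 0.0295 0.0943
target [0.5213 0.0727 0.024 ] shift [-0.0006  0.0005  0.0003] roll 0.0001
```

View pics/c6.png

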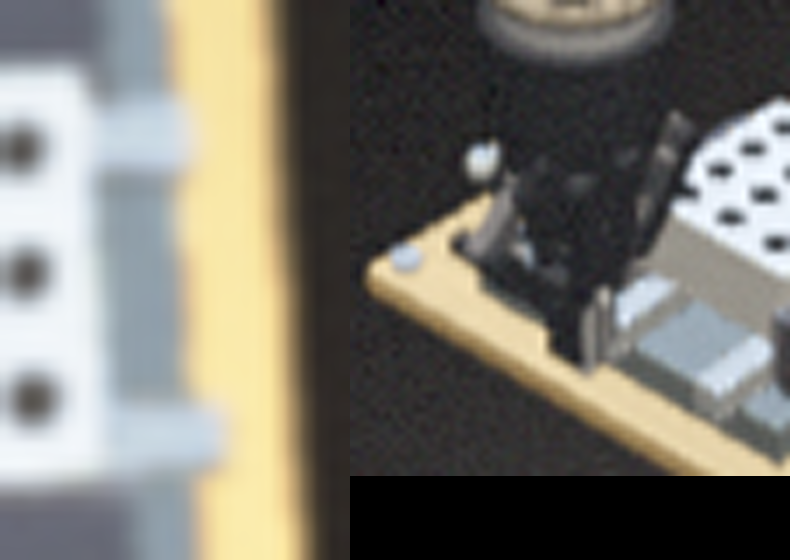

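The strip now shows on the -y side. In the left panel its end is at u≈190, against about 210 for level with the twin's end (222, less the tilt), so it is roughly 3–4 mm short. I'll refine that with an edge profile.

```bash
cat > ends.py <<'E'
import sys
from f0 import *
g=cv2.imread(sys.argv[1]).astype(float)
b=g[:,:,0]  # blue separates steel from plywood
def end(y0,y1):
    p=b[y0:y1,330:350].mean(0);s=p[:9].max() if 0 else np.median(p[4:7]);lo=p[9:16].min();h=(s+lo)/2
    i=[k for k in range(4,16) if p[k]>=h>p[k+1]][0];print(p.round(0)[:18]);return 330+i+(p[i]-h)/(p[i]-p[i+1])
def y(u,x):  # vise y of strip end from column, at strip-top height
    return least_squares(lambda q:[proj('top',V(v,(x,q[0],.046)))[0][0]-u],[-.07]).x[0]
L,F=end(199,202),end(220,223);print('cols',L,F,'y ends',y(L,.03),y(F,-.03),'diff mm',(y(L,.03)-y(F,-.03))*1e3)
E
python3 ends.py pics/top6.png
```

```text
[245. 235. 225. 221. 222. 223. 225. 224. 209. 184. 169. 165. 162. 146.
 107.  64.  41.  38.]
[248. 245. 231. 223. 224. 223. 223. 223. 223. 222. 213. 188. 173. 171.
 159. 123.  77.  46.]
cols 343.0720338983051 341.9555555555556 y ends -0.0805254104763944 -0.07367008592865136 diff mm -6.855324547743042
```

```bash
sed -i 's/lo=p\[9:16\].min();h=(s+lo)\/2/h=s-27/' ends.py; python3 ends.py pics/top6.png; python3 ends.py pics/top0.png | tail -1
```

```text
[245. 235. 225. 221. 222. 223. 225. 224. 209. 184. 169. 165. 162. 146.
 107.  64.  41.  38.]
[248. 245. 231. 223. 224. 223. 223. 223. 223. 222. 213. 188. 173. 171.
 159. 123.  77.  46.]
cols 338.5135135135135 340.6623376623377 y ends -0.06744380306604707 -0.06998515738423079 diff mm 2.541354318183725
cols 343.1454545454545 340.6375 y ends -0.08073611646835196 -0.06991438511466191 diff mm -10.821731353690051
```

>>> {"method": "apply_moves", "body": {"series": [{"claw": 255, "tx": 0, "ty": 0, "tz": 0.0013, "roll": 0}, {"claw": 255, "tx": 0, "ty": 0, "tz": 0.0026, "roll": 0}, {"claw": 255, "tx": 0, "ty": 0, "tz": 0.0026, "roll": 0}]}}

```text
clock: 7.28
tcp_pos: [0.5209, 0.0707, 0.0235]
eef_rot: [0.511, 0.489, 0.511, -0.488]
force: [-0.8, 1.9, 2.1]
grip_width: 0.003
```

```bash
cat > snap.py <<'E'
import sys,cv2,numpy as np
from workcell import env
cv2.imwrite(sys.argv[1],np.mean([env.read_camera('top') for _ in range(4)],0).astype(np.uint8))
E
python3 snap.py pics/top7.png; python3 ends.py pics/top7.png; python3 go.py 30 94 24
```

```text
[245. 235. 224. 222. 222. 224. 224. 220. 210. 186. 170. 165. 162. 147.
 108.  64.  41.  38.]
[248. 245. 231. 223. 224. 223. 223. 223. 222. 222. 213. 187. 173. 171.
 158. 124.  77.  46.]
cols 338.5571428571429 340.64935064935065 y ends -0.06756900175964589 -0.06994815227246647 diff mm 2.379150512820574
t 7.475 tcp [0.5209 0.0707 0.0235] F [0.33 2.88 3.61]
in vise 0.0296 0.092
target [0.5213 0.0727 0.024 ] shift [-0.0005  0.0004 -0.002 ] roll 0.0003
```

Run:
```python
import cv2,numpy as np
from workcell import env
from f0 import proj
a=cv2.imread('pics/top6.png').astype(int);b=cv2.imread('pics/top7.png').astype(int)
d=np.abs(a-b).sum(2);print('rows 196-206, cols 330-346');print(d[196:206,330:346])
for r in(198,200,202,204):print(r,cv2.imread('pics/top7.png')[r,330:346,0])
F=[env.get_obs()['force']]
for _ in range(6): env.read_camera('side');o=env.get_obs();F.append(o['force'])
print(np.mean(F,0),np.std(F,0),o['joint_torque'])
```

```text
rows 196-206, cols 330-346
[[ 1  5  8 16  8  7 15 14 12  8  1  2  0  2  1  4]
 [ 1  2 18 28 15 16 22 19 29 22  6  3  1  0  0  2]
 [ 0  0  7 12  5  6 12 14 34 28  7  4  2  1  0  4]
 [ 3  2  0  8  2  1  1 17 38 31 14  3  1  1  4  1]
 [ 0  0  2  3  1  1  3 22 37 31 12  3  1  2  2  2]
 [ 0  2  4  4  3  3  5 30 43 28 11  4  2  0  2  1]
 [ 1  3 15  6  4  2  3 22 30 21  7  2  3  4  3  2]
 [ 0  2  9  9  2  2  1  1  6  6  3  2  2  1  0  0]
 [ 0  1  4  3  1  3  1  3  2  1  1  3  0  2  1  2]
 [ 0  0  1  1  2  0  1  4  1  0  1  0  1  4  5  3]]
198 [245 231 221 222 224 226 228 229 222 191 169 163 160 145 105  60]
200 [245 237 228 226 226 227 227 224 215 190 171 166 162 146 107  63]
202 [243 218 177 171 175 179 179 172 167 165 166 166 164 150 115  68]
204 [245 220 175 166 166 169 172 174 170 169 168 167 166 152 117  74]
[-0.27362024  2.77754925  2.23817644] [0.46216035 0.52378001 0.64799833] [-1.39374800e+00 -3.60018253e+01 -1.91708636e+01 -5.47861420e-01
 -3.66876880e-02  6.47761379e-03]
```

Run:
```python
import cv2,numpy as np
for f in('top0','top6','top7'):
    a=cv2.imread(f'pics/{f}.png').astype(int);d=a[:,:,0]-a[:,:,2]
    print(f,d[198:202,332:346].mean(0).round(0),d[219:223,332:346].mean(0).round(0),d[206:214,332:346].mean(0).round(0))
```

```text
top0 [ 23.  24.  25.  24.   7. -46. -77. -82. -81. -81. -84. -89. -70. -34.] [ 16.  26.  25.  24.  24.  25.  24.  19.  -4. -50. -74. -79. -87. -82.] [ 17.  22.  25.  26.  24.  -6. -62. -82. -80. -79. -80. -85. -88. -61.]
top6 [ 24.  26.  26.  26.  26.  14. -20. -60. -78. -83. -85. -90. -70. -35.] [ 17.  25.  25.  24.  24.  25.  24.  18.  -4. -49. -75. -80. -87. -82.] [ 18.  23.  25.  25.  24.  -5. -62. -82. -81. -79. -80. -85. -88. -61.]
top7 [ 24.  26.  26.  26.  25.  23.   4. -41. -73. -82. -84. -89. -70. -34.] [ 16.  24.  25.  24.  24.  25.  24.  19.  -4. -50. -74. -80. -87. -82.] [ 18.  23.  25.  26.  24.  -5. -62. -82. -80. -79. -80. -85. -88. -61.]
```

>>> {"method": "apply_moves", "body": {"series": [{"claw": 255, "tx": 0, "ty": 0, "tz": 0.001, "roll": 0}, {"claw": 255, "tx": 0, "ty": 0, "tz": 0.002, "roll": 0}, {"claw": 255, "tx": 0, "ty": 0, "tz": 0.002, "roll": 0}]}}

```text
clock: 8.15
tcp_pos: [0.5212, 0.0684, 0.0236]
eef_rot: [0.512, 0.488, 0.511, -0.488]
force: [0.2, 2.3, 2.9]
grip_width: 0.002
```

```bash
sed -i 's/^b=g.*/b=g[:,:,0]-g[:,:,2]/; s/h=s-27/h=-28/; s/print(p.round(0)\[:18\]);//; s/end(199,202),end(220,223)/end(198,202),end(219,223)/' ends.py
python3 snap.py pics/top8.png; for i in 6 7 8; do python3 ends.py pics/top$i.png; done; python3 go.py 30 94 24
```

```text
cols 338.19620253164555 340.5310734463277 y ends -0.06653324982488087 -0.06961113431628918 diff mm 3.077884491408306
cols 338.71666666666664 340.52222222222224 y ends -0.06802677157004473 -0.06958591374621222 diff mm 1.5591421761674829
cols 339.58469945355193 340.51977401129943 y ends -0.07051769650707518 -0.06957893784446231 diff mm -0.9387586626128652
t 8.35 tcp [0.5211 0.0685 0.0235] F [0.13 2.01 3.01]
in vise 0.0296 0.0898
target [0.5213 0.0727 0.024 ] shift [-0.0005  0.0004 -0.0042] roll 0.0003
```

The strip is now level within about 1 mm (-0.9 by column, with an uncertainty of about 0.5). I'll back off, lift, and check from the side with the gripper clear.

>>> {"method": "apply_moves", "body": {"series": [{"claw": 255, "tx": 0, "ty": 0, "tz": -0.03, "roll": 0}, {"claw": 255, "tx": -0.04, "ty": 0, "tz": -0.04, "roll": 0}, {"claw": 255, "tx": -0.1, "ty": 0, "tz": -0.05, "roll": 0}, {"claw": 255, "tx": -0.15, "ty": 0, "tz": -0.05, "roll": 0}, {"claw": 255, "tx": -0.15, "ty": 0, "tz": -0.05, "roll": 0}]}}

```text
clock: 8.98
tcp_pos: [0.5224, 0.1184, 0.178]
eef_rot: [0.514, 0.491, 0.509, -0.486]
force: [-0.1, 0.2, 0.1]
grip_width: -0.002
```

```bash
python3 go.py 30 0 150
python3 - <<'E'
from workcell import env
import cv2,numpy as np
o=env.get_obs();print(o['joint_torque'])
b=np.mean([env.read_camera('side') for _ in range(4)],0).astype(np.uint8);cv2.imwrite('pics/side9.png',b)
cv2.imwrite('pics/c9.png',cv2.resize(b[165:240,265:345],None,fx=8,fy=8,interpolation=cv2.INTER_CUBIC))
E
python3 snap.py pics/top9.png; python3 ends.py pics/top9.png
```

```text
t 8.975 tcp [0.5224 0.1184 0.178 ] F [-0.06  0.19  0.06]
in vise 0.0332 0.1396
target [ 0.5256 -0.0212  0.15  ] shift [ 0.0281 -0.0035  0.1396] roll 0.0007
[ 2.12322325e-01 -3.46964443e+01 -2.63444549e+01  1.67031074e-02
  1.62940915e-01  2.89500649e-04]
cols 339.59562841530055 340.51666666666665 y ends -0.07054905867597695 -0.06957008381569973 diff mm -0.978974860277218
```

View pics/c9.png

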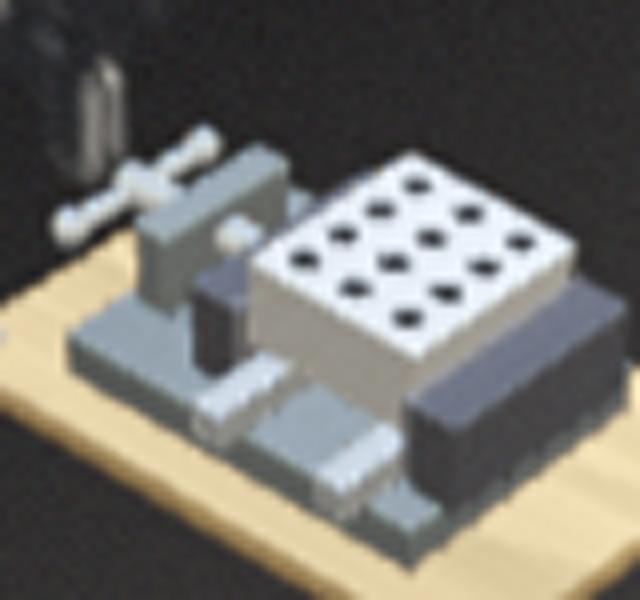

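The side crop shows both strips protruding similarly: the loose strip's end corners are at (195,403) and (222,420), the fixed strip's at (315,468) and (343,487). The finger pads end near (97,178). I'll check these numbers.

Run:
```python
from f0 import *
S=lambda u,w:((np.array([u,w])+.5)/8-.5)+[265,165]
o=[('side',k,S(*u)) for k,u in [(('L',.007,.075),(195,403)),(('L',-.007,.075),(222,420)),(('F',.007,.075),(315,468)),(('F',-.007,.075),(343,487)),
 (('foot',-.105,.085),S(0,0)*0+0)][:4]]
v2,d,sd,r=fit(o,[*v[:6],.004,.004],[6,7]);print(v2[6:],d,r.round(2))
w=v.copy();w[6]=w[7]
a=np.array([proj('side',pt(w,('L',k,.075)))[0]-proj('side',pt(w,('F',k,.075)))[0] for k in(.007,-.007)]);print('level exp',a*8,'seen',(-120,-65),(-121,-67))
p=proj('side',[[.5224-.011,.1184,.178-.011],[.5224-.011,.1184,.194]]);print('tip pred',p,'seen',S(97,178))
```

```text
[0.00408638 0.0041731 ] [0.04168094 0.12844379 0.         0.        ] [[-0.28 -0.26]
 [-0.13 -0.37]
 [ 0.1   0.42]
 [ 0.3   0.16]]
level exp [[-123.22992812  -70.32339943]
 [-124.56409851  -71.06870848]] seen (-120, -65) (-121, -67)
tip pred [[276.47728188 194.00230744]
 [276.21290287 185.68693413]] seen [276.6875 186.8125]
```

Side check: the ends are level within about 0.1 mm, and the top view says within about 1 mm, so that is good. Next I'll go over press_screw.

>>> {"method": "apply_moves", "body": {"series": [{"claw": 255, "tx": 0, "ty": -0.002, "tz": 0.05, "roll": 0}, {"claw": 255, "tx": 0, "ty": -0.0035, "tz": 0.1, "roll": 0}, {"claw": 255, "tx": 0, "ty": -0.0035, "tz": 0.14, "roll": 0}, {"claw": 255, "tx": 0.03, "ty": -0.0035, "tz": 0.14, "roll": 0}, {"claw": 255, "tx": 0.058, "ty": -0.0035, "tz": 0.14, "roll": 0}, {"claw": 255, "tx": 0.06, "ty": -0.0035, "tz": 0.14, "roll": 0}]}}

```text
clock: 10.12
tcp_pos: [0.5187, -0.0214, 0.1104]
eef_rot: [0.509, 0.487, 0.513, -0.49]
force: [-0.6, -0.4, 0.5]
grip_width: -0.002
```

```bash
python3 go.py 30 0 118
```

```text
t 10.125 tcp [ 0.5187 -0.0214  0.1104] F [-0.62 -0.35  0.5 ]
in vise 0.0231 0.0001
target [ 0.5256 -0.0212  0.118 ] shift [-0.0076  0.0069  0.0001] roll -0.0003
```

>>> {"method": "apply_moves", "body": {"series": [{"claw": 255, "tx": 0, "ty": 0.006, "tz": 0, "roll": 0}, {"claw": 255, "tx": 0.003, "ty": 0.006, "tz": 0, "roll": 0}, {"claw": 255, "tx": 0.006, "ty": 0.006, "tz": 0, "roll": 0}, {"claw": 255, "tx": 0.009, "ty": 0.006, "tz": 0, "roll": 0}, {"claw": 255, "tx": 0.011, "ty": 0.006, "tz": 0, "roll": 0}, {"claw": 255, "tx": 0.013, "ty": 0.006, "tz": 0, "roll": 0}, {"claw": 255, "tx": 0.013, "ty": 0.006, "tz": 0, "roll": 0}]}}

```text
clock: 11.0
tcp_pos: [0.5273, -0.0212, 0.1002]
eef_rot: [0.511, 0.488, 0.511, -0.489]
force: [0.2, -0.6, 0.5]
grip_width: -0.001
```

```bash
python3 go.py 30 0 95
```

```text
t 11.0 tcp [ 0.5273 -0.0212  0.1002] F [ 0.19 -0.62  0.52]
in vise 0.0317 -0.0
target [ 0.5256 -0.0212  0.095 ] shift [ 0.0052 -0.0017 -0.    ] roll 0.0001
```

>>> {"method": "apply_moves", "body": {"series": [{"claw": 255, "tx": 0.0015, "ty": -0.001, "tz": 0, "roll": 0}, {"claw": 255, "tx": 0.003, "ty": -0.001, "tz": 0, "roll": 0}, {"claw": 255, "tx": 0.0045, "ty": -0.001, "tz": 0, "roll": 0}, {"claw": 255, "tx": 0.006, "ty": -0.001, "tz": 0, "roll": 0}, {"claw": 255, "tx": 0.0075, "ty": -0.001, "tz": 0, "roll": 0}, {"claw": 255, "tx": 0.009, "ty": -0.001, "tz": 0, "roll": 0}]}}

```text
clock: 11.75
tcp_pos: [0.5265, -0.0212, 0.0912]
eef_rot: [0.511, 0.488, 0.511, -0.488]
force: [0.0, -0.6, 0.7]
grip_width: 0.0
```

>>> {"method": "apply_moves", "body": {"series": [{"claw": 255, "tx": 0.001, "ty": -0.001, "tz": 0, "roll": 0}, {"claw": 255, "tx": 0.002, "ty": -0.001, "tz": 0, "roll": 0}, {"claw": 255, "tx": 0.003, "ty": -0.001, "tz": 0, "roll": 0}, {"claw": 255, "tx": 0.004, "ty": -0.001, "tz": 0, "roll": 0}]}}

```text
clock: 12.25
tcp_pos: [0.5256, -0.0213, 0.0873]
eef_rot: [0.511, 0.488, 0.511, -0.488]
force: [0.2, 0.1, 0.2]
grip_width: 0.003
```

>>> {"method": "apply_moves", "body": {"series": [{"claw": 255, "tx": 0.001, "ty": 0, "tz": 0, "roll": 0}, {"claw": 255, "tx": 0.002, "ty": 0, "tz": 0, "roll": 0}, {"claw": 255, "tx": 0.003, "ty": 0, "tz": 0, "roll": 0}]}}

```text
clock: 12.62
tcp_pos: [0.5255, -0.0213, 0.0843]
eef_rot: [0.511, 0.488, 0.511, -0.488]
force: [-0.3, 0.2, -0.3]
grip_width: -0.002
```

>>> {"method": "apply_moves", "body": {"series": [{"claw": 255, "tx": 0.001, "ty": 0, "tz": 0, "roll": 0}, {"claw": 255, "tx": 0.002, "ty": 0, "tz": 0, "roll": 0}, {"claw": 255, "tx": 0.003, "ty": 0, "tz": 0, "roll": 0}]}}

```text
clock: 13.0
tcp_pos: [0.5255, -0.0213, 0.0813]
eef_rot: [0.511, 0.488, 0.511, -0.488]
force: [1.4, -0.2, 0.4]
grip_width: 0.001
```

>>> {"method": "apply_moves", "body": {"series": [{"claw": 255, "tx": 0.001, "ty": 0, "tz": 0, "roll": 0}, {"claw": 255, "tx": 0.002, "ty": 0, "tz": 0, "roll": 0}, {"claw": 255, "tx": 0.003, "ty": 0, "tz": 0, "roll": 0}]}}

```text
clock: 13.38
tcp_pos: [0.5255, -0.0213, 0.0783]
eef_rot: [0.511, 0.488, 0.511, -0.488]
force: [-0.6, 0.1, 1.0]
grip_width: 0.002
```

>>> {"method": "apply_moves", "body": {"series": [{"claw": 255, "tx": 0.001, "ty": 0, "tz": 0, "roll": 0}, {"claw": 255, "tx": 0.002, "ty": 0, "tz": 0, "roll": 0}]}}

```text
clock: 13.62
tcp_pos: [0.5259, -0.0213, 0.077]
eef_rot: [0.511, 0.488, 0.511, -0.488]
force: [-2.2, -0.5, 6.2]
grip_width: 0.001
```

Run:
```python
from workcell import env
import cv2,numpy as np
F=[];
b=[]
for _ in range(3): b.append(env.read_camera('side'));F.append(env.get_obs()['force'])
print(np.mean(F,0))
b=np.mean(b,0).astype(np.uint8);cv2.imwrite('pics/side10.png',b)
cv2.imwrite('pics/c10.png',cv2.resize(b[150:230,265:345],None,fx=7,fy=7,interpolation=cv2.INTER_CUBIC))
```

```text
[-1.42124443  0.05406432  4.33629527]
```

Contact at TCP z≈0.0775. The stiffness looks like about 8 N/mm, so I'll press in 1 mm steps.

>>> {"method": "apply_moves", "body": {"series": [{"claw": 255, "tx": 0.0007, "ty": 0, "tz": 0, "roll": 0}, {"claw": 255, "tx": 0.0014, "ty": 0, "tz": 0, "roll": 0}]}}

```text
clock: 14.02
tcp_pos: [0.5258, -0.0213, 0.0758]
eef_rot: [0.511, 0.488, 0.511, -0.488]
force: [-3.1, -0.9, 7.3]
grip_width: 0.004
```

>>> {"method": "apply_moves", "body": {"series": [{"claw": 255, "tx": 0.0007, "ty": 0, "tz": 0, "roll": 0}, {"claw": 255, "tx": 0.0014, "ty": 0, "tz": 0, "roll": 0}]}}

```text
clock: 14.28
tcp_pos: [0.5258, -0.0213, 0.0745]
eef_rot: [0.511, 0.488, 0.511, -0.488]
force: [-3.7, -0.0, 5.7]
grip_width: 0.001
```

>>> {"method": "apply_moves", "body": {"series": [{"claw": 255, "tx": 0.0007, "ty": 0, "tz": 0, "roll": 0}, {"claw": 255, "tx": 0.0014, "ty": 0, "tz": 0, "roll": 0}, {"claw": 255, "tx": 0.0021, "ty": 0, "tz": 0, "roll": 0}]}}

```text
clock: 14.65
tcp_pos: [0.5261, -0.0213, 0.0726]
eef_rot: [0.512, 0.489, 0.511, -0.488]
force: [-2.1, -0.4, 8.6]
grip_width: -0.004
```

>>> {"method": "apply_moves", "body": {"series": [{"claw": 255, "tx": 0.0007, "ty": 0, "tz": 0, "roll": 0}, {"claw": 255, "tx": 0.0014, "ty": 0, "tz": 0, "roll": 0}]}}

```text
clock: 14.9
tcp_pos: [0.5267, -0.0213, 0.0716]
eef_rot: [0.512, 0.489, 0.511, -0.488]
force: [-1.5, 0.2, 9.5]
grip_width: 0.001
```

>>> {"method": "apply_moves", "body": {"series": [{"claw": 255, "tx": 0.0007, "ty": 0, "tz": 0, "roll": 0}, {"claw": 255, "tx": 0.0014, "ty": 0, "tz": 0, "roll": 0}]}}

```text
clock: 15.15
tcp_pos: [0.527, -0.0213, 0.0711]
eef_rot: [0.512, 0.489, 0.511, -0.488]
force: [-4.1, 0.8, 17.7]
grip_width: 0.002
```

>>> {"method": "apply_moves", "body": {"series": [{"claw": 255, "tx": 0.0004, "ty": 0, "tz": 0, "roll": 0}, {"claw": 255, "tx": 0.0004, "ty": 0, "tz": 0, "roll": 0}]}}

```text
clock: 15.4
tcp_pos: [0.527, -0.0212, 0.0711]
eef_rot: [0.512, 0.489, 0.511, -0.488]
force: [-3.4, 1.4, 16.7]
grip_width: 0.003
```

>>> {"method": "apply_moves", "body": {"series": [{"claw": 255, "tx": 0.0004, "ty": 0, "tz": 0, "roll": 0}, {"claw": 255, "tx": 0.0007, "ty": 0, "tz": 0, "roll": 0}]}}

```text
clock: 15.65
tcp_pos: [0.5272, -0.0213, 0.0709]
eef_rot: [0.512, 0.489, 0.511, -0.488]
force: [-6.1, -0.1, 19.5]
grip_width: -0.003
```

About 20 N on the screw side, seated hard at TCP z≈0.071. Lifting and moving over to press_fixed.

>>> {"method": "apply_moves", "body": {"series": [{"claw": 255, "tx": -0.012, "ty": 0, "tz": 0, "roll": 0}, {"claw": 255, "tx": -0.02, "ty": 0, "tz": 0, "roll": 0}, {"claw": 255, "tx": -0.02, "ty": -0.03, "tz": 0, "roll": 0}, {"claw": 255, "tx": -0.02, "ty": -0.06, "tz": 0, "roll": 0}, {"claw": 255, "tx": -0.02, "ty": -0.06, "tz": 0, "roll": 0}]}}

```text
clock: 16.27
tcp_pos: [0.4628, -0.0238, 0.0867]
eef_rot: [0.51, 0.488, 0.512, -0.489]
force: [-0.8, 0.5, -0.1]
grip_width: -0.001
```

```bash
python3 go.py -30 0 80
```

```text
t 16.275 tcp [ 0.4628 -0.0238  0.0867] F [-0.77  0.5  -0.14]
in vise -0.0328 0.0003
target [ 0.4656 -0.0239  0.08  ] shift [0.0067 0.0029 0.0003] roll -0.0001
```

>>> {"method": "apply_moves", "body": {"series": [{"claw": 255, "tx": 0.002, "ty": 0.002, "tz": 0, "roll": 0}, {"claw": 255, "tx": 0.004, "ty": 0.002, "tz": 0, "roll": 0}, {"claw": 255, "tx": 0.006, "ty": 0.002, "tz": 0, "roll": 0}, {"claw": 255, "tx": 0.007, "ty": 0.002, "tz": 0, "roll": 0}, {"claw": 255, "tx": 0.008, "ty": 0.002, "tz": 0, "roll": 0}]}}

```text
clock: 16.9
tcp_pos: [0.4677, -0.0239, 0.0794]
eef_rot: [0.511, 0.488, 0.511, -0.488]
force: [0.4, -0.0, -0.0]
grip_width: -0.001
```

>>> {"method": "apply_moves", "body": {"series": [{"claw": 255, "tx": 0.001, "ty": -0.002, "tz": 0, "roll": 0}, {"claw": 255, "tx": 0.002, "ty": -0.002, "tz": 0, "roll": 0}, {"claw": 255, "tx": 0.003, "ty": -0.002, "tz": 0, "roll": 0}]}}

```text
clock: 17.27
tcp_pos: [0.4656, -0.024, 0.0766]
eef_rot: [0.511, 0.488, 0.511, -0.488]
force: [-0.3, 0.1, 0.5]
grip_width: -0.004
```

>>> {"method": "apply_moves", "body": {"series": [{"claw": 255, "tx": 0.001, "ty": 0, "tz": 0, "roll": 0}, {"claw": 255, "tx": 0.002, "ty": 0, "tz": 0, "roll": 0}]}}

```text
clock: 17.52
tcp_pos: [0.4656, -0.024, 0.0745]
eef_rot: [0.511, 0.488, 0.511, -0.488]
force: [0.3, -0.5, -0.1]
grip_width: -0.002
```

>>> {"method": "apply_moves", "body": {"series": [{"claw": 255, "tx": 0.001, "ty": 0, "tz": 0, "roll": 0}, {"claw": 255, "tx": 0.002, "ty": 0, "tz": 0, "roll": 0}]}}

```text
clock: 17.77
tcp_pos: [0.4656, -0.024, 0.0725]
eef_rot: [0.511, 0.488, 0.511, -0.488]
force: [-0.7, -0.3, 0.2]
grip_width: -0.001
```

>>> {"method": "apply_moves", "body": {"series": [{"claw": 255, "tx": 0.0008, "ty": 0, "tz": 0, "roll": 0}, {"claw": 255, "tx": 0.0016, "ty": 0, "tz": 0, "roll": 0}]}}

```text
clock: 18.02
tcp_pos: [0.4655, -0.024, 0.0712]
eef_rot: [0.511, 0.488, 0.511, -0.489]
force: [-2.3, 1.3, 6.7]
grip_width: 0.001
```

>>> {"method": "apply_moves", "body": {"series": [{"claw": 255, "tx": 0.0007, "ty": 0, "tz": 0, "roll": 0}, {"claw": 255, "tx": 0.0014, "ty": 0, "tz": 0, "roll": 0}]}}

```text
clock: 18.27
tcp_pos: [0.4655, -0.024, 0.071]
eef_rot: [0.511, 0.488, 0.512, -0.489]
force: [-5.5, -0.1, 14.6]
grip_width: -0.0
```

>>> {"method": "apply_moves", "body": {"series": [{"claw": 255, "tx": 0.0006, "ty": 0, "tz": 0, "roll": 0}, {"claw": 255, "tx": 0.0009, "ty": 0, "tz": 0, "roll": 0}]}}

```text
clock: 18.52
tcp_pos: [0.4655, -0.0241, 0.071]
eef_rot: [0.511, 0.488, 0.512, -0.489]
force: [-7.2, 0.5, 17.2]
grip_width: 0.002
```

>>> {"method": "apply_moves", "body": {"series": [{"claw": 255, "tx": 0.0005, "ty": 0, "tz": 0, "roll": 0}, {"claw": 255, "tx": 0.0008, "ty": 0, "tz": 0, "roll": 0}]}}

```text
clock: 18.77
tcp_pos: [0.4656, -0.0241, 0.0708]
eef_rot: [0.511, 0.488, 0.512, -0.489]
force: [-8.6, 0.8, 24.2]
grip_width: -0.001
```

Fixed side pressed to 24 N, ending at the same height (0.0708 vs 0.0709). I'll re-press the screw side once.

>>> {"method": "apply_moves", "body": {"series": [{"claw": 255, "tx": -0.012, "ty": 0, "tz": 0, "roll": 0}, {"claw": 255, "tx": -0.012, "ty": 0.03, "tz": 0, "roll": 0}, {"claw": 255, "tx": -0.012, "ty": 0.06, "tz": 0, "roll": 0}, {"claw": 255, "tx": -0.012, "ty": 0.06, "tz": 0, "roll": 0}, {"claw": 255, "tx": -0.007, "ty": 0.06, "tz": 0, "roll": 0}, {"claw": 255, "tx": -0.004, "ty": 0.06, "tz": 0, "roll": 0}, {"claw": 255, "tx": -0.003, "ty": 0.06, "tz": 0, "roll": 0}, {"claw": 255, "tx": -0.002, "ty": 0.06, "tz": 0, "roll": 0}]}}

```text
clock: 19.77
tcp_pos: [0.5238, -0.0211, 0.071]
eef_rot: [0.51, 0.488, 0.512, -0.489]
force: [-5.3, 0.8, 16.0]
grip_width: -0.003
```

>>> {"method": "apply_moves", "body": {"series": [{"claw": 255, "tx": 0.0005, "ty": 0, "tz": 0, "roll": 0}, {"claw": 255, "tx": 0.0008, "ty": 0, "tz": 0, "roll": 0}]}}

```text
clock: 20.02
tcp_pos: [0.5239, -0.0212, 0.0709]
eef_rot: [0.51, 0.488, 0.512, -0.489]
force: [-6.0, 0.7, 16.9]
grip_width: -0.001
```

>>> {"method": "apply_moves", "body": {"series": [{"claw": 255, "tx": 0.0006, "ty": 0, "tz": 0, "roll": 0}, {"claw": 255, "tx": 0.001, "ty": 0, "tz": 0, "roll": 0}]}}

```text
clock: 20.27
tcp_pos: [0.524, -0.0211, 0.0708]
eef_rot: [0.51, 0.488, 0.512, -0.489]
force: [-8.7, 1.1, 21.6]
grip_width: -0.002
```

Screw side at 21.6 N, same height. Lifting off and going round to the strip's +y end for the nudge.

>>> {"method": "apply_moves", "body": {"series": [{"claw": 255, "tx": -0.03, "ty": 0, "tz": 0, "roll": 0}, {"claw": 255, "tx": -0.075, "ty": 0, "tz": 0, "roll": 0}, {"claw": 255, "tx": -0.085, "ty": 0, "tz": -0.05, "roll": 0}, {"claw": 255, "tx": -0.085, "ty": 0, "tz": -0.1, "roll": 0}, {"claw": 255, "tx": -0.085, "ty": 0, "tz": -0.14, "roll": 0}, {"claw": 255, "tx": -0.04, "ty": 0, "tz": -0.14, "roll": 0}, {"claw": 255, "tx": 0.0, "ty": 0, "tz": -0.14, "roll": 0}, {"claw": 255, "tx": 0.0, "ty": 0, "tz": -0.14, "roll": 0}]}}

```text
clock: 21.28
tcp_pos: [0.5142, 0.118, 0.0645]
eef_rot: [0.509, 0.486, 0.514, -0.491]
force: [-0.5, -0.1, 0.3]
grip_width: -0.002
```

```bash
python3 go.py 29.5 100 25; python3 snap.py pics/top11.png; python3 ends.py pics/top11.png
```

```text
t 21.275 tcp [0.5142 0.118  0.0645] F [-0.47 -0.13  0.3 ]
in vise 0.025 0.1395
target [0.5205 0.0787 0.025 ] shift [0.0394 0.0049 0.0395] roll 0.0005
cols 339.5769230769231 340.5195530726257 y ends -0.07049538112077929 -0.0695783083045667 diff mm -0.9170728162125885
```

>>> {"method": "apply_moves", "body": {"series": [{"claw": 255, "tx": 0.02, "ty": 0.005, "tz": 0, "roll": 0}, {"claw": 255, "tx": 0.039, "ty": 0.005, "tz": 0, "roll": 0}, {"claw": 255, "tx": 0.039, "ty": 0.005, "tz": 0.015, "roll": 0}, {"claw": 255, "tx": 0.039, "ty": 0.005, "tz": 0.03, "roll": 0}, {"claw": 255, "tx": 0.039, "ty": 0.005, "tz": 0.037, "roll": 0}, {"claw": 255, "tx": 0.039, "ty": 0.005, "tz": 0.04, "roll": 0}, {"claw": 255, "tx": 0.039, "ty": 0.005, "tz": 0.04, "roll": 0}]}}

```text
clock: 22.35
tcp_pos: [0.5262, 0.0786, 0.0294]
eef_rot: [0.511, 0.489, 0.511, -0.488]
force: [-0.2, 0.2, -0.8]
grip_width: -0.002
```

```bash
python3 go.py 29.5 91 25
```

```text
t 22.35 tcp [0.5262 0.0786 0.0294] F [-0.25  0.22 -0.81]
in vise 0.0352 0.0997
target [0.5209 0.0697 0.025 ] shift [ 0.0044 -0.0057  0.0087] roll -0.0005
```

>>> {"method": "apply_moves", "body": {"series": [{"claw": 255, "tx": 0.0044, "ty": -0.0055, "tz": 0, "roll": 0}, {"claw": 255, "tx": 0.0044, "ty": -0.0055, "tz": 0.004, "roll": 0}, {"claw": 255, "tx": 0.0044, "ty": -0.0055, "tz": 0.006, "roll": 0}, {"claw": 255, "tx": 0.0044, "ty": -0.0055, "tz": 0.007, "roll": 0}, {"claw": 255, "tx": 0.0044, "ty": -0.0055, "tz": 0.008, "roll": 0}]}}

```text
clock: 22.98
tcp_pos: [0.521, 0.0706, 0.0248]
eef_rot: [0.511, 0.489, 0.511, -0.488]
force: [0.3, -0.6, 0.1]
grip_width: 0.0
```

```bash
python3 go.py 29.5 90 25
```

```text
t 22.975 tcp [0.521  0.0706 0.0248] F [ 0.32 -0.61  0.11]
in vise 0.0296 0.0919
target [0.521  0.0687 0.025 ] shift [-0.0002 -0.0001  0.0019] roll 0.0002
```

>>> {"method": "apply_moves", "body": {"series": [{"claw": 255, "tx": 0, "ty": 0, "tz": 0.0006, "roll": 0}, {"claw": 255, "tx": 0, "ty": 0, "tz": 0.0012, "roll": 0}, {"claw": 255, "tx": 0, "ty": 0, "tz": 0.0018, "roll": 0}, {"claw": 255, "tx": 0, "ty": 0, "tz": 0.002, "roll": 0}]}}

```text
clock: 23.48
tcp_pos: [0.5209, 0.0686, 0.0247]
eef_rot: [0.511, 0.488, 0.511, -0.488]
force: [-0.4, -0.0, -0.1]
grip_width: -0.001
```

>>> {"method": "apply_moves", "body": {"series": [{"claw": 255, "tx": 0, "ty": 0, "tz": 0.0003, "roll": 0}, {"claw": 255, "tx": 0, "ty": 0, "tz": 0.0006, "roll": 0}]}}

```text
clock: 23.72
tcp_pos: [0.5209, 0.0683, 0.0247]
eef_rot: [0.511, 0.489, 0.511, -0.488]
force: [-0.0, 1.9, 0.6]
grip_width: -0.002
```

Contact: Fy 1.9 N with the TCP stopping. A small amount more.

>>> {"method": "apply_moves", "body": {"series": [{"claw": 255, "tx": 0, "ty": 0, "tz": 0.0002, "roll": 0}, {"claw": 255, "tx": 0, "ty": 0, "tz": 0.0002, "roll": 0}]}}

```text
clock: 23.98
tcp_pos: [0.5209, 0.0681, 0.0247]
eef_rot: [0.511, 0.489, 0.511, -0.488]
force: [-0.4, 2.3, 0.0]
grip_width: -0.002
```

Run:
```python
from workcell import env
import numpy as np
F=[]
for _ in range(4): env.read_camera('top');o=env.get_obs();F.append(o['force'])
print(np.mean(F,0),o['tcp_pos'])
```

```text
[ 0.00869691  2.8437524  -0.12950381] [0.52096921 0.06804925 0.02470575]
```

>>> {"method": "apply_moves", "body": {"series": [{"claw": 255, "tx": 0, "ty": 0, "tz": 0.0002, "roll": 0}, {"claw": 255, "tx": 0, "ty": 0, "tz": 0.0002, "roll": 0}]}}

```text
clock: 24.42
tcp_pos: [0.521, 0.0678, 0.0247]
eef_rot: [0.511, 0.488, 0.511, -0.488]
force: [-0.3, 0.1, 2.5]
grip_width: -0.003
```

Run:
```python
from workcell import env
import numpy as np
F=[]
for _ in range(6): env.read_camera('top');o=env.get_obs();F.append(o['force'])
print(np.mean(F,0),o['tcp_pos'])
```

```text
[-0.08298806  0.91473687  1.54568981] [0.52115902 0.06723795 0.02487637]
```

Fy dropped to about 1 N, Fz rose, and the TCP crept 0.8 mm. Either the strip moved or the contact slipped. I'll check the ends.

```bash
python3 snap.py pics/top12.png; for i in 8 9 11 12; do python3 ends.py pics/top$i.png; done; python3 go.py 29.5 90 25;  python3 - <<'E'
import cv2,numpy as np
for f in('top8','top11','top12'):
    a=cv2.imread(f'pics/{f}.png').astype(int);d=a[:,:,0]-a[:,:,2]
    print(f,d[198:202,332:346].mean(0).round(0))
a,b=[cv2.imread(f'pics/top{i}.png').astype(int) for i in(8,12)]
print(np.abs(a-b).sum(2)[190:232,300:346:3])
E
```

```text
cols 339.58469945355193 340.51977401129943 y ends -0.07051769650707518 -0.06957893784446231 diff mm -0.9387586626128652
cols 339.59562841530055 340.51666666666665 y ends -0.07054905867597695 -0.06957008381569973 diff mm -0.978974860277218
cols 339.5769230769231 340.5195530726257 y ends -0.07049538112077929 -0.0695783083045667 diff mm -0.9170728162125885
cols 339.56756756756755 340.5195530726257 y ends -0.07046853419854421 -0.0695783083045667 diff mm -0.8902258939775115
t 24.925 tcp [0.5212 0.0673 0.0248] F [0.17 0.14 2.15]
in vise 0.0296 0.0886
target [0.521  0.0687 0.025 ] shift [-0.0002 -0.0001 -0.0014] roll 0.0003
top8 [ 24.  26.  26.  26.  26.  24.  21.  -1. -47. -76. -85. -90. -70. -34.]
top11 [ 24.  27.  26.  25.  25.  24.  20.  -2. -47. -77. -85. -90. -70. -35.]
top12 [ 25.  26.  26.  26.  26.  24.  20.  -2. -48. -77. -84. -90. -70. -35.]
[[29  2  4  3  1  1  2  3  4  2  1  0  0  1  0  3]
 [29  1  2  3  2  1  2  0  2  3  4  4  3  1  2  2]
 [21  2  4  1  1  5  1  2  2  1  2  0  3  0  0  5]
 [16  3  0  4  2  6  3  0  1  3  1  1  1  1  0  4]
 [11  2  0  2  3  4  3 10 16 14  2  2 
[... 1200 characters left out ...]
50  8 14 11 19 12  0  6  2  2  1  0]
 [ 3 28  2  0  9  5 10  2 17 75  0  3  4  1  0  1]
 [10  2 14  3 38  1  5  6 10 91  1  1  1  1  1  1]
 [11 16  2  3 43  1  4  3  0 17  1  3  2  2  1  2]
 [ 3  3  1  1 10  1  3  4  7 13 13  4  4  2  1  2]
 [17  3  9 13 10  6  1 10 29 49 70 16 13  1  0  3]
 [26  6 32 57 74 39  1 36 38 71 71  8  8  2  1  1]
 [21 23 33 58 71 33  5 28 14 20 15  1  1  1  0  2]
 [ 2 21  5  9 14  9  1  3  2  1  1  1  3  1  0  0]
 [ 5 10  5  2  4  1  3  1  2  5  2  0  4  2  3  2]
 [ 3  1  1  1  6  0  4  2  0  7  2  4  2  1  0  3]
 [ 8  1  1  5  3  1  2  1  1  1  5  4  1  1  2  0]
 [ 2  3  2  3  1  0  3  1  3  1  0  2  1  3  3  2]
 [ 2  1  0  2  2  3  5  8  2  3  2  3  0  1  0  1]]
```

The strip has not moved (column 339.57 vs 339.58), so only the fingertip's edge slipped, after about 2.8 N. I'll back off, go 5 mm lower for a square contact, and repeat the nudge.

>>> {"method": "apply_moves", "body": {"series": [{"claw": 255, "tx": 0, "ty": 0, "tz": -0.008, "roll": 0}, {"claw": 255, "tx": 0.005, "ty": 0, "tz": -0.008, "roll": 0}, {"claw": 255, "tx": 0.005, "ty": 0, "tz": -0.006, "roll": 0}, {"claw": 255, "tx": 0.005, "ty": 0, "tz": -0.005, "roll": 0}, {"claw": 255, "tx": 0.005, "ty": 0, "tz": -0.004, "roll": 0}, {"claw": 255, "tx": 0.005, "ty": 0, "tz": -0.0035, "roll": 0}]}}

```text
clock: 25.68
tcp_pos: [0.5209, 0.0709, 0.0198]
eef_rot: [0.511, 0.489, 0.511, -0.488]
force: [-0.1, 1.1, 0.3]
grip_width: -0.005
```

>>> {"method": "apply_moves", "body": {"series": [{"claw": 255, "tx": 0, "ty": 0, "tz": 0.0003, "roll": 0}, {"claw": 255, "tx": 0, "ty": 0, "tz": 0.0004, "roll": 0}]}}

```text
clock: 25.92
tcp_pos: [0.5209, 0.0707, 0.0197]
eef_rot: [0.511, 0.488, 0.511, -0.488]
force: [0.4, -0.0, -0.5]
grip_width: 0.002
```

```bash
cat > ff.py <<'E'
from workcell import env
import numpy as np
F=[]
for _ in range(4): env.read_camera('top');o=env.get_obs();F.append(o['force'])
print(np.mean(F,0),o['tcp_pos'],o['clock'])
E
python3 ff.py
```

```text
[-0.16271508 -0.32548909  0.08521223] [0.52084392 0.07074452 0.01971029] 26.125
```

>>> {"method": "apply_moves", "body": {"series": [{"claw": 255, "tx": 0, "ty": 0, "tz": 0.0005, "roll": 0}, {"claw": 255, "tx": 0, "ty": 0, "tz": 0.001, "roll": 0}]}}

```text
clock: 26.38
tcp_pos: [0.5209, 0.0701, 0.0197]
eef_rot: [0.511, 0.489, 0.511, -0.488]
force: [-0.4, 2.6, -0.2]
grip_width: -0.0
```

```bash
python3 ff.py
```

```text
[0.04587732 2.66606218 0.25830898] [0.52083428 0.07011273 0.01969491] 26.575
```

>>> {"method": "apply_moves", "body": {"series": [{"claw": 255, "tx": 0, "ty": 0, "tz": 0.0002, "roll": 0}, {"claw": 255, "tx": 0, "ty": 0, "tz": 0.0002, "roll": 0}, {"claw": 255, "tx": 0, "ty": 0, "tz": 0.0002, "roll": 0}]}}

```text
clock: 26.95
tcp_pos: [0.5208, 0.0699, 0.0197]
eef_rot: [0.511, 0.489, 0.511, -0.488]
force: [-0.3, 4.4, -0.1]
grip_width: 0.004
```

```bash
python3 ff.py
```

```text
[-0.31011454  4.98228689  0.17611231] [0.520878   0.06984074 0.01970923] 27.15
```

The strip held at 4–5 N. Letting go, retreating and lifting clear.

>>> {"method": "apply_moves", "body": {"series": [{"claw": 255, "tx": 0, "ty": 0, "tz": -0.01, "roll": 0}, {"claw": 255, "tx": 0, "ty": 0, "tz": -0.04, "roll": 0}, {"claw": 255, "tx": -0.05, "ty": 0, "tz": -0.05, "roll": 0}, {"claw": 255, "tx": -0.11, "ty": 0, "tz": -0.05, "roll": 0}, {"claw": 255, "tx": -0.16, "ty": 0, "tz": -0.06, "roll": 0}, {"claw": 255, "tx": -0.16, "ty": 0, "tz": -0.06, "roll": 0}]}}

```text
clock: 27.9
tcp_pos: [0.5224, 0.1302, 0.1853]
eef_rot: [0.514, 0.491, 0.509, -0.485]
force: [-0.2, -0.3, 0.5]
grip_width: -0.002
```

```bash
python3 ff.py; python3 snap.py pics/top13.png; python3 ends.py pics/top13.png
python3 - <<'E'
from workcell import env
import cv2,numpy as np
b=np.mean([env.read_camera('side') for _ in range(4)],0).astype(np.uint8);cv2.imwrite('pics/side13.png',b)
cv2.imwrite('pics/c13.png',cv2.resize(b[165:240,265:345],None,fx=8,fy=8,interpolation=cv2.INTER_CUBIC))
E
```

```text
[-0.27407683  0.24120724 -0.22909574] [0.51651338 0.12882474 0.17776216] 28.1
cols 339.57458563535914 340.52222222222224 y ends -0.07048867351002414 -0.06958591374621222 diff mm -0.9027597638119195
```

View pics/c13.png

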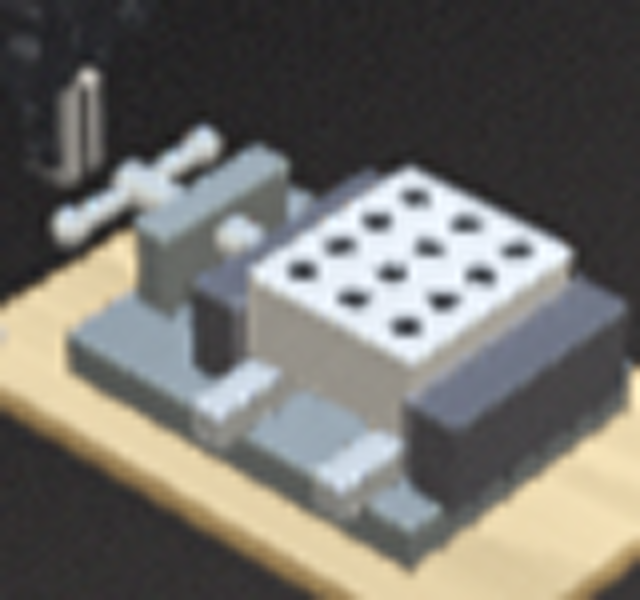

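The block top is now lower and parallel to the jaws (corners (250,272), (410,165), (573,250), (410,362)). The strip ends are unmoved at (195,403) and (315,468), and the gripper is clear of everything. Handing in.

```bash
python3 -c "
from workcell import env
print(env.finish_job())"
```

```text
the job is handed in; nothing more can be done
None
```

The job is done and handed in at about 29 s. The strip is back in, the block is level, and the strip did not slide when nudged.

- **Strip:** I pushed the loose strip in by its +y end until it was level with its twin. The side view put the ends within about 0.1 mm. The top view disagreed slightly, showing the strip about 0.9 mm too far in.
- **Block:** I pressed the screw side to about 20 N, the fixed side to about 24 N, then the screw side again to about 22 N. The highest reading was 24 N. The tool stopped at the same height on both sides (70.8–70.9 mm), so the block is level.
- **Nudge:** The first try slipped off the strip's end at about 3 N. The second, lower and square on the end, held about 5 N, slightly over the 3–4 N given. The strip's end stayed put (339.57 px against 339.58 px before). The gripper was clear of everything at hand-in.

**Tip height:** The closed fingertips sat well above where the stated tool frame puts them: 22–28 mm by the pictures, about 30 mm by touch on the block. The first two pushes therefore passed over the strip without touching it. I worked from the height seen in the pictures and found by touch after that.

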